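Hold the swarf guard open with its stay

ROBOT

A 7-joint arm with a two-finger parallel gripper is mounted at the origin on a cart in front of the work surface, level with it; the furniture and walls round the work are solid. World frame = base frame: x ahead of the robot, y to its left, z up, the work surface at z = 0. Lengths are in m, angles in rad, forces in N, time in s.
With the tool pointing down it reaches from about 0.425 to 0.975 m from the base axis. Payload 16.7 kg.
Tool frame: the origin (TCP) lies midway between the tips of the shut fingers; the grasp point (between the pads) lies 19 mm behind it; z points along the fingers, y is the line along which they close (so a half turn about z gives the same grasp; the last joint's range is limited). The gripper opens to 85 mm and grips with 20 to 120 N. Pads are 22 mm wide; open, the fingers measure 114 mm over their backs; the gripper's body (76 mm by 85 mm) begins 54 mm behind the grasp point. The pads swing forward as they close: fully open they stand 13 mm farther back than shut.
Start: joints at [1.155, 0.426, 0.074, 1.606, -0.034, 1.111, -0.067], TCP at [0.178, -0.651, 0.231] pointing down, gripper open.
Joint ranges: [-2.85, 2.85], [-0.5, 2.14], [-1.23, 1.37], [0.21, 2.46], [-1.02, 4.16], [0.16, 2.05], [-2.73, 2.73]. Speed limits (rad/s): [1.89, 1.89, 2.39, 2.39, 3.01, 3.01, 3.01].

INTERFACE

Orientations are given as [roll, pitch, yaw] about the fixed x, y, z axes, in that order (R = Rz(yaw) Ry(pitch) Rx(roll)).
In Python, from cell import env gives the robot as it stands. The module is installed in compiled form; this text tells all that it offers.
- The arm moves only by the shell command python3 -m pendant 'ROWS' [OPENING] [FORCE]. ROWS is JSON, a list of rows, each a list of 6 numbers: the shift along the tool's x, y, z in m, then the turn, a rotation vector about the tool's x, y, z in degrees. In form: [[dx, dy, dz, ax, ay, az], ...]. A call has 1 to 8 rows; each row is the pose to reach, as a shift and turn from the pose commanded when the call began, along the tool's axes at that moment; what a row does not reach only later rows make up. A row lasts 1/8 s, in which the tool goes at most 62.5 mm and 10.7 degrees, less where a joint would pass 70% of its speed; a pose out of reach is approached as far as the arm can. A call with a gripper value outside its range is refused whole. OPENING is the closure, from 0 (fully open) to 1 (shut), set as the call begins (- or left out, the last holds). The fingers move at their own pace and stop on an object; FORCE is the grip in N (left out, the last holds). Time passes only in rows, so rows that repeat a pose let the fingers close. It gives the time, the measured TCP pose, the force, the opening and the grip force at its end, in the units of the state.
- env.state(): the state, without advancing time (a new reading comes with each control period).
- env.read_camera(name): name is "side" or "top"; returns the picture (480x640x3 uint8, red, green, blue); there is no depth.
- env.camera_params(name): a dict with "fx", "fy", "cx", "cy" (pixels), "k1" (the pictures are not rectified: a ray, as slopes to the right and down, at radius r is drawn at 1 + k1 r^2 times it, then the intrinsics apply), "world_from_camera" (4x4, takes a point from camera to world coordinates). Camera axes: x right, y down, z forward; pixel columns grow to the right and rows downward; lengths in m; the calibration is good to about 2 mm. A picture is of the moment at which its call begins. camera_params takes no time and is no camera call.
- env.sign_off(): hands the job in; it is judged then, once.
The state is a dict: "time_s": time; "joints": joint angles; "qd": joint speeds; "tau": joint torques, N m; "tool_pos": TCP position; "orientation": TCP orientation; "contact_force": force on the tool from outside, world axes, zero at the start; "wrist_torque": the same for the moment, N m; "grip_width": opening from 0.0 (shut) to 1.0 (fully open); "finger_force": force on a finger pad.
Only numpy, scipy, OpenCV 4.12 (cv2) and the standard library are available. Lean on these libraries where they do the work, as an engineer would, in place of code of your own. Each camera call takes 0.05 s, during which the arm holds its last target. There are 200 camera calls.

TASK

The low swarf guard on the bench has a swinging leaf with a flat stay arm on top. Take the stay by its ball knob, swing it over so that the leaf comes along, and drop the middle one of its three holes over the upright peg on the fixed fence, so that the arm lies level and holds the leaf part open; then let go.

Things in the scene. Friction and masses are not known exactly. Their poses are not given: they have to be found in the camera images.
- swarf_guard: Grey sheet-metal guard on a 155x270x8 mm dark plate, fixed; origin on the bench under it, z up. In its frame (mm) the fixed fence, top z=92, lies along y at x=60, its hinge pin at y=-110, peg at y=60. The leaf (150 long, 89 high) swings about that pin on the fence's -x side and starts wide open. Leaf and arm turn easily and stay where left. A fixed piston 60 mm high stands on it.
- stay_knob (a point): Centre of the black 24 mm ball knob near the free end of the stay arm, 27 mm above its top face, on a 10 mm stem. The arm, a flat steel bar 36x6 mm, ~0.16 kg, swivels on a pin on the leaf's top edge, 250 mm from the knob and 130 mm from the hinge pin. Its knob end lifts up to 0.7 rad; let go, it falls to level (underside z=98 mm, knob z=131 mm) and no lower.
- hole_mid (a point): Centre of the middle one of three 22 mm holes in the stay arm, at half its thickness: 175 mm from the pin on the leaf and 75 mm from the knob, on the line between them seen from above; the other two holes are 36 mm either side of it along the arm. z=101 mm when the arm is level. x axis: along the arm from pin to knob; z: up through the bar.
- peg_tip (a point): Top of the round-ended upright steel peg, 10 mm in diameter, on the fixed fence's top; z=124 mm, 26 mm above the level arm's underside, so the hole must be raised 30 mm or more (the knob about 43 mm or more) to pass over it. The arm starts off the peg, in front of the fence on its -x side.

How it is judged:
By the outcome, as a careful person would: the job done as asked, in the order asked, and still so for the second after the job is handed in, with the robot touching nothing.
It also fails if it takes over 40 s, if anything falls off the work surface, if the arm or the gripper's body presses on something with over 40 N, if the wrist force passes 120 N, or if a joint passes its speed limit or range.

## Working session

There is one attempt and no reset: what is moved stays moved. The work goes in short steps, Python scripts to look and compute and a shell command to move; the robot and the scene stay as the last step left them, time stands still between calls to the robot, and variables do not carry over. Pictures are saved under pics/ and viewed, at most 10 in all, crops included, and the job is handed in when it is done.

```bash
mkdir -p pics; cat > h.py <<'E'
import numpy as np, cv2
from cell import env
def ray(name,u,v):
    p=env.camera_params(name);T=np.array(p["world_from_camera"])
    a=np.array([(u-p["cx"])/p["fx"],(v-p["cy"])/p["fy"]]);s=a.copy()
    for _ in range(20): s=a/(1+p["k1"]*(s@s))
    return T[:3,3],T[:3,:3]@np.array([s[0],s[1],1])
def onz(name,u,v,z):
    o,d=ray(name,u,v);return o+d*(z-o[2])/d[2]
def tri(a,b):
    (o1,d1),(o2,d2)=ray(*a),ray(*b)
    s=np.linalg.lstsq(np.c_[d1,-d2],o2-o1,rcond=None)[0]
    p,q=o1+s[0]*d1,o2+s[1]*d2;return (p+q)/2,np.linalg.norm(p-q)
def snap(name,f):
    im=env.read_camera(name);cv2.imwrite('pics/'+f,im[:,:,::-1]);return im
E
python3 - <<'E'
from h import *
a=snap('top','t0.png');b=snap('side','s0.png')
for n in('top','side'):print(env.camera_params(n))
print(env.state())
E
```

```text
{'fx': 569.6619791596029, 'fy': 569.6619791596029, 'cx': 322.1148932799972, 'cy': 230.63856585986707, 'k1': -0.020797459222174127, 'world_from_camera': array([[-4.75390419e-04, -9.80677053e-01,  1.95633053e-01,
         3.22939780e-01],
       [-9.99905961e-01, -2.21510509e-03, -1.35337480e-02,
         3.77591885e-02],
       [ 1.37055839e-02, -1.95621090e-01, -9.80583778e-01,
         9.38687610e-01],
       [ 0.00000000e+00,  0.00000000e+00,  0.00000000e+00,
         1.00000000e+00]])}
{'fx': 457.3762252376959, 'fy': 457.3762252376959, 'cx': 324.8883011172365, 'cy': 232.13435694885618, 'k1': 0.01399110610012953, 'world_from_camera': array([[ 0.84153638, -0.27000236,  0.46788379,  0.09307934],
       [-0.53977759, -0.38602308,  0.74808177, -0.60082191],
       [-0.0213699 , -0.88209121, -0.47059369,  0.49148092],
       [ 0.        ,  0.        ,  0.        ,  1.        ]])}
{'time_s': 0.1, 'joints': array([ 1.15453914,  0.4266985 ,  0.0738635 ,  1.60656235, -0.0341033 ,
        1.11079559, -0.06705366]), 'qd': array([ 0.00114675, -0.00343897,  0.00030047, -0.00284316,  0.00194489,
        0.00075863,  0.00086456]), 'tau': array([ 6.83502731e-03, -9.51537752e+01,  3.77090961e+00, -4.64397705e+01,
        1.96447014e-02,  6.63949715e-03,  8.35279297e-05]), 'tool_pos': array([ 0.17780127, -0.65076839,  0.23065302]), 'orientation': array([-3.14039182e+00,  8.84143850e-05,  2.66760331e-01]), 'contact_force': array([-0.04854593,  0.25662159, -0.06944414]), 'wrist_torque': array([ 0.00482028, -0.04523051, -0.0167871 ]), 'finger_force': 0.0, 'grip_width': 0.994639305003514}
```

View pics/t0.png

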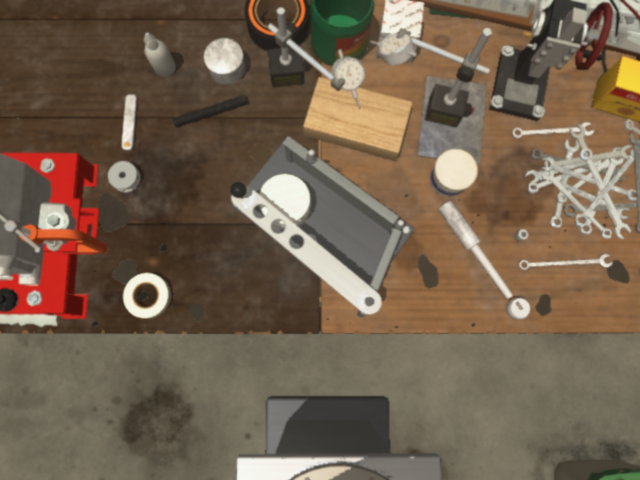

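View pics/s0.png

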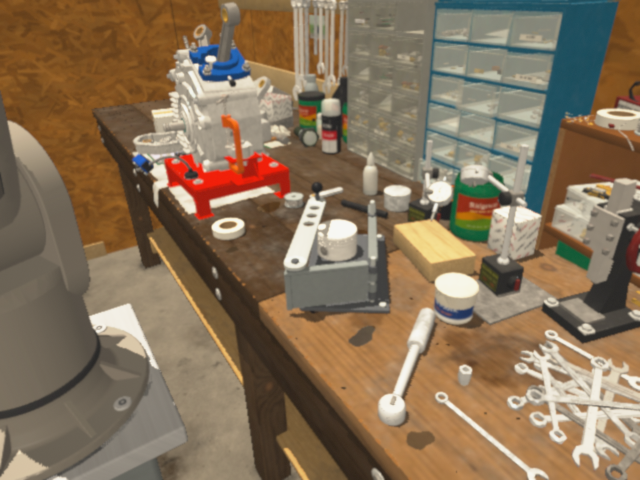

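The top view shows the knob at (238,190), the arm pivot at about (371,303), holes at (260,211), (278,226) and (296,241), the peg near (312,153) and the hinge near (405,225). The side view shows the knob at (317,187). I'll zoom in on the guard.

```bash
python3 - <<'E'
from h import *
a=cv2.imread('pics/t0.png')[120:330,215:425]
b=cv2.imread('pics/s0.png')[170:320,270:400]
c=np.hstack([cv2.resize(a,(420,420),interpolation=2),cv2.resize(b,(364,420),interpolation=2)])
cv2.imwrite('pics/z0.png',c)
for n,u,v,z in[('knob',238,190,.131),('pivot',371,303,.104),('h1',260,211,.104),('h2',278,226,.104),('h3',296,241,.104),('peg',312,153,.124),('hinge',405,225,.098)]:print(n,onz('top',u,v,z).round(4))
print(tri(('top',238,190),('side',317,187)))
E
```

```text
knob [0.5445 0.1498 0.131 ]
pivot [ 0.3819 -0.0451  0.104 ]
h1 [0.5193 0.1196 0.104 ]
h2 [0.4964 0.0922 0.104 ]
h3 [0.4737 0.0651 0.104 ]
peg [0.6041 0.0416 0.124 ]
hinge [ 0.4996 -0.0992  0.098 ]
(array([0.54530292, 0.14968886, 0.12996994]), np.float64(0.0011424832806253477))
```

View pics/z0.png

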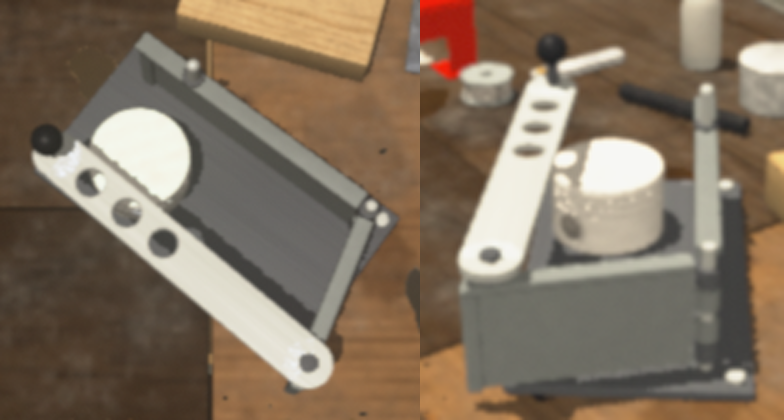

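```bash
cat > plan.py <<'E'
from h import *
P,e=tri(('top',311.2,151.3),('side',372.5,201.5));print('peg',P,e, onz('top',311.2,151.3,.122))
H=onz('top',400.5,222.5,.095);Q=onz('top',369.5,301,.104);K=onz('top',238.5,190,.131);h2=onz('top',278,226,.104)
P=onz('top',311.2,151.3,.122)
H,Q,K,h2,P=[v[:2] for v in(H,Q,K,h2,P)]
d=lambda a,b:np.linalg.norm(a-b)
print('HP170',d(H,P),'HQ130',d(H,Q),'QK250',d(Q,K),'Qh175',d(Q,h2))
an=lambda v:np.degrees(np.arctan2(v[1],v[0]))
print('H',H,'Q',Q,'K',K,'P',P,'ang HQ',an(Q-H),'HP',an(P-H),'QK',an(K-Q))
A=an(P-H);L=d(P,H)
from math import *
c=degrees(acos((.13**2+L**2-.175**2)/(2*.13*L)))
for s in(1,-1):
    th=radians(A+s*c);q=H+.13*np.array([cos(th),sin(th)]);u=(P-q)/d(P,q);print(s,'leaf',degrees(th),'Q',q,'K',q+.25*u,'Kraised',q+.239*u,'ang',an(u))
E
python3 plan.py; python3 - <<'E'
from h import *
from scipy.spatial.transform import Rotation as R
print(R.from_euler('xyz',env.state()['orientation']).as_matrix().round(3))
E
```

```text
peg [0.60785031 0.04298468 0.12035832] 0.0005162623172222365 [0.60751599 0.04284749 0.122     ]
HP170 0.17064048429886938 HQ130 0.12934968777022146 QK250 0.24970259522477425 Qh175 0.17523641084386518
H [ 0.50412947 -0.09290745] Q [ 0.38482496 -0.0429297 ] K [0.54449271 0.14905363] P [0.60751599 0.04284749] ang HQ 157.2707440022531 HP 52.70828892412153 QK 50.25054804699602
1 leaf 122.40712498414328 Q [0.43445834 0.01684652] K [0.68168355 0.05399076] Kraised [0.67080564 0.05235642] ang 8.54446931058527
-1 leaf -16.9905471359002 Q [ 0.62845536 -0.13089526] K [0.59854197 0.11730867] Kraised [0.59985816 0.1063877 ] ang 96.87210853765781
[[ 0.965  0.264 -0.   ]
 [ 0.264 -0.965  0.001]
 [-0.    -0.001 -1.   ]]
```

```bash
python3 -m pendant '[[0.05,-0.036,0,0,0,-4],[0.10,-0.073,0,0,0,-8],[0.15,-0.11,0,0,0,-12],[0.2,-0.145,0,0,0,-17],[0.25,-0.18,0,0,0,-21],[0.3,-0.217,0,0,0,-25],[0.35,-0.253,0,0,0,-30],[0.4,-0.29,0,0,0,-35]]' 0
cat > to.py <<'E'
import sys
from h import *
from scipy.spatial.transform import Rotation as R
s=env.state();M=R.from_euler('xyz',s['orientation']).as_matrix()
t=np.array(list(map(float,sys.argv[1:4])));yaw=float(sys.argv[4])
D=R.from_euler('xyz',[180,0,yaw],degrees=True).as_matrix()
print('t',s['time_s'],'pos',s['tool_pos'],'rpy',np.degrees(s['orientation']).round(1),'F',s['contact_force'].round(1),'gw',s['grip_width'],s['finger_force'])
print('shift',(M.T@(t-s['tool_pos'])).round(4),'turn',np.degrees(R.from_matrix(M.T@D).as_rotvec()).round(1))
E
python3 to.py .5445 .1495 .20 50
python3 -c "
from h import *
print(tri(('top',348,73),('side',440,192)))"
```

```text
time_s: 1.1
tool_pos: [0.4882, -0.2642, 0.2313]
orientation: [3.142, 0.0, 0.88]
contact_force: [0.9, -0.4, -0.0]
grip_width: 1.0
finger_force: 0.0
t 1.1 pos [ 0.48820091 -0.26422905  0.23130788] rpy [180.    0.   50.4] F [ 0.9 -0.4 -0. ] gw 1.0000858299473587 0.0
shift [ 0.3548 -0.2201  0.0313] turn [0.  0.  0.4]
(array([ 0.73191039, -0.01345904,  0.12912593]), np.float64(0.0004233961351569258))
```

```bash
python3 -m pendant '[[0.05,-0.031,0.005,0,0,0],[0.10,-0.062,0.01,0,0,0],[0.15,-0.093,0.015,0,0,0],[0.2,-0.124,0.02,0,0,0],[0.25,-0.155,0.025,0,0,0],[0.3,-0.186,0.03,0,0,0],[0.355,-0.220,0.03,0,0,0],[0.355,-0.220,0.03,0,0,0]]' 0 
python3 to.py .545 .1495 .114 50.2
python3 -c "
from h import *
a=snap('top','t1.png');b=snap('side','s1.png')
cv2.imwrite('pics/z1.png',np.hstack([cv2.resize(a[120:330,150:360],(400,400)),cv2.resize(b[100:260,240:400],(400,400))])[:,:,::-1])"
```

```text
time_s: 2.1
tool_pos: [0.5444, 0.1531, 0.2011]
orientation: [-3.14, -0.001, 0.884]
contact_force: [-0.3, -0.3, -0.5]
grip_width: 1.001
finger_force: 0.0
t 2.1 pos [0.54438106 0.15311143 0.20112058] rpy [-1.799e+02 -1.000e-01  5.070e+01] F [-0.3 -0.3 -0.5] gw 1.0006708217332339 0.0
shift [-0.0025  0.0029  0.0871] turn [-0.1 -0.1  0.5]
```

View pics/z1.png

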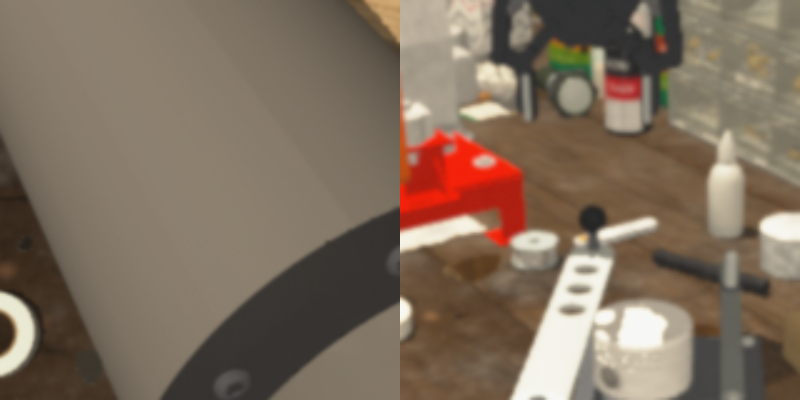

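The side view shows the open fingers straddling the knob (crop 593,218), so I'll descend.

```bash
python3 -m pendant '[[0,0,0.03,0,0,0],[0,0,0.06,0,0,0],[0,0,0.08,0,0,0],[0,0,0.087,0,0,0],[0,0,0.087,0,0,0]]' 0 
python3 to.py .545 .1495 .114 50.2
```

```text
time_s: 2.82
tool_pos: [0.545, 0.1469, 0.1144]
orientation: [-3.142, 0.0, 0.876]
contact_force: [-0.3, -0.3, 0.4]
grip_width: 0.996
finger_force: 0.0
t 2.825 pos [0.54503349 0.14685645 0.1144315 ] rpy [-180.     0.    50.2] F [-0.3 -0.3  0.4] gw 0.9955911222919771 0.0
shift [ 0.002  -0.0017  0.0004] turn [-0.  0.  0.]
```

```bash
python3 -m pendant '[[0.002,-0.0015,0,0,0,0],[0.002,-0.0015,0,0,0,0],[0.002,-0.0015,0,0,0,0],[0.002,-0.0015,0,0,0,0],[0.002,-0.0015,0,0,0,0],[0.002,-0.0015,0,0,0,0],[0.002,-0.0015,0,0,0,0],[0.002,-0.0015,0,0,0,0]]' 1 50 
python3 to.py .5445 .149 .166 50.2
```

```text
time_s: 3.82
tool_pos: [0.5451, 0.1503, 0.1143]
orientation: [-3.142, -0.0, 0.878]
contact_force: [0.5, -0.5, 0.7]
grip_width: 0.246
finger_force: 48.8
t 3.825 pos [0.5450983  0.15026499 0.11434094] rpy [-180.    -0.    50.3] F [ 0.5 -0.5  0.7] gw 0.2463956305890324 48.83352220058441
shift [-0.0014  0.0003 -0.0517] turn [-0.  -0.   0.1]
```

```bash
python3 -m pendant '[[0,0,-0.009,0,0,0],[-0.002,0,-0.018,0,0,0],[-0.005,0,-0.028,0,0,0],[-0.007,0,-0.037,0,0,0],[-0.010,0,-0.046,0,0,0],[-0.013,0,-0.055,0,0,0],[-0.013,0,-0.055,0,0,0]]' 
python3 to.py .6695 .0525 .169 8.5
python3 -c "
from h import *
b=snap('side','s2.png')
cv2.imwrite('pics/z2.png',cv2.resize(b[130:330,240:440],(600,600))[:,:,::-1])"
```

```text
time_s: 4.7
tool_pos: [0.5371, 0.1401, 0.1702]
orientation: [3.141, -0.001, 0.877]
contact_force: [1.1, 0.2, -1.3]
grip_width: 0.245
finger_force: 49.0
t 4.7 pos [0.53708946 0.14006728 0.1701544 ] rpy [ 1.80e+02 -1.00e-01  5.03e+01] F [ 1.1  0.2 -1.3] gw 0.24539118600047816 48.9683872461319
shift [0.0173 0.1578 0.0013] turn [ 0.  -0.1 41.8]
```

View pics/z2.png

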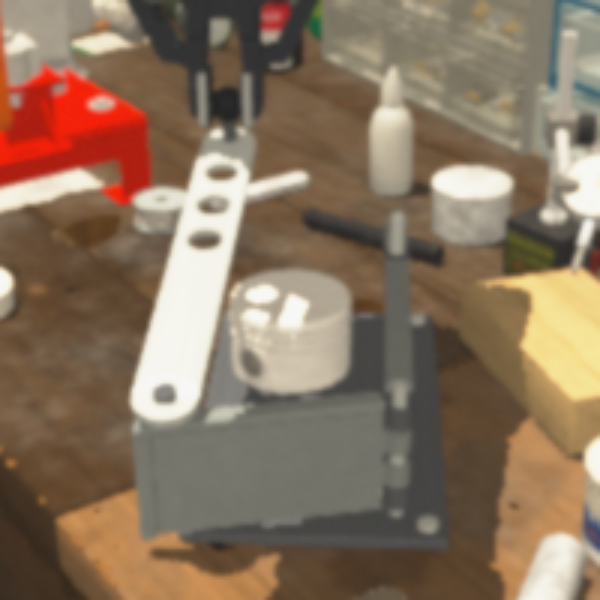

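The side view shows the knob held between the fingers at (228,100) and the arm tilted up. I'll swing it next.

```bash
cat > path.py <<'E'
from h import *
from scipy.spatial.transform import Rotation as R
from math import *
s=env.state();M=R.from_euler('xyz',s['orientation']).as_matrix()
H=np.array([.5041,-.0929]);K0=s['tool_pos'][:2];K1=np.array([.6695,.0525]);r=.237
for f in np.linspace(.125,1,8):
    K=K0+f*(K1-K0);D=np.linalg.norm(K-H);b=atan2(*(K-H)[::-1])+acos((D*D+.13**2-r*r)/(2*.13*D))
    Q=H+.13*np.array([cos(b),sin(b)]);y=atan2(*(K-Q)[::-1])
    print((M.T@np.array([*(K-K0),0])).round(4)[:2],'turn',round(degrees(s['orientation'][2]-y),1),'leaf',round(degrees(b)))
E
python3 path.py
```

```text
[0.0022 0.0197] turn 5.2 leaf 155
[0.0043 0.0395] turn 10.4 leaf 153
[0.0065 0.0592] turn 15.6 leaf 150
[0.0086 0.079 ] turn 20.9 leaf 146
[0.0108 0.0987] turn 26.3 leaf 141
[0.013  0.1184] turn 31.6 leaf 135
[0.0151 0.1382] turn 36.8 leaf 129
[0.0173 0.1579] turn 41.7 leaf 122
```

```bash
python3 -m pendant '[[0.001,0.010,0,0,0,2.6],[0.002,0.020,0,0,0,5.2],[0.003,0.030,0,0,0,7.8],[0.0045,0.040,0,0,0,10.4],[0.0055,0.050,0,0,0,13],[0.0065,0.059,0,0,0,15.6],[0.0075,0.069,0,0,0,18.2],[0.0085,0.079,0,0,0,20.9]]' 
python3 path.py; python3 to.py .6695 .0525 .169 8.5
```

```text
time_s: 5.75
tool_pos: [0.6035, 0.0959, 0.1694]
orientation: [-3.142, -0.0, 0.51]
contact_force: [0.1, -0.4, -1.9]
grip_width: 0.245
finger_force: 48.9
[0.0046 0.0088] turn 2.7 leaf 143
[0.0091 0.0175] turn 5.3 leaf 141
[0.0137 0.0263] turn 8.0 leaf 138
[0.0182 0.0351] turn 10.6 leaf 135
[0.0228 0.0438] turn 13.2 leaf 132
[0.0273 0.0526] turn 15.8 leaf 129
[0.0319 0.0613] turn 18.3 leaf 126
[0.0364 0.0701] turn 20.7 leaf 122
t 5.75 pos [0.60351472 0.09592999 0.16935206] rpy [-180.    -0.    29.2] F [ 0.1 -0.4 -1.9] gw 0.24521354856043828 48.93951594829559
shift [0.0364 0.0701 0.0003] turn [-0.  -0.  20.7]
```

```bash
python3 -m pendant '[[0.0045,0.009,0,0,0,2.7],[0.009,0.0175,0,0,0,5.3],[0.0135,0.0265,0,0,0,8],[0.018,0.035,0,0,0,10.6],[0.023,0.044,0,0,0,13.2],[0.0275,0.0525,0,0,0,15.8],[0.032,0.0615,0,0,0,18.3],[0.0365,0.070,0,0,0,20.7]]' 
python3 to.py .6695 .0525 .169 8.5
python3 -c "
from h import *
a=snap('top','t3.png');b=snap('side','s3.png')
cv2.imwrite('pics/z3.png',np.hstack([cv2.resize(a[100:300,240:440],(400,400)),cv2.resize(b[140:290,270:420],(400,400))])[:,:,::-1])"
```

```text
time_s: 6.75
tool_pos: [0.6697, 0.0528, 0.1693]
orientation: [3.142, -0.0, 0.149]
contact_force: [0.2, -1.5, -1.3]
grip_width: 0.244
finger_force: 49.0
t 6.75 pos [0.66968367 0.05278838 0.16933118] rpy [180.   -0.    8.5] F [ 0.2 -1.5 -1.3] gw 0.24384357280102809 48.9550906419754
shift [-0.0002  0.0003  0.0003] turn [ 0. -0.  0.]
```

View pics/z3.png

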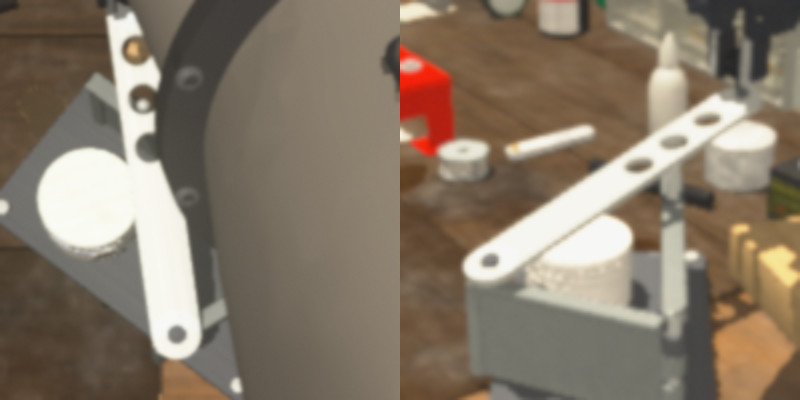

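The top crop shows the peg tip at (143,103) inside the middle hole, centred about (143,98). I'll check the offset.

```bash
python3 - <<'E'
from h import *
print('hole',onz('top',240+143/2,100+98/2,.1425),'outer',onz('top',240+134.5/2,100+49.5/2,.150),'inner',onz('top',240+147/2,100+147/2,.1345),'pivot',onz('top',240+177/2,100+334/2,.104),'peg',onz('top',240+143/2,100+102.5/2,.122))
E
```

```text
hole [0.60391766 0.04229156 0.1425    ] outer [0.63862026 0.04860501 0.15      ] inner [0.56894511 0.03927618 0.1345    ] pivot [0.43476675 0.01684095 0.104     ] peg [0.60759682 0.04239661 0.122     ]
```

```bash
python3 -m pendant '[[0.003,0,0.009,0,0,0],[0.006,0,0.018,0,0,0],[0.008,0,0.027,0,0,0],[0.010,0,0.036,0,0,0],[0.0115,0,0.045,0,0,0],[0.0125,0,0.052,0,0,0],[0.0125,0,0.054,0,0,0],[0.0125,0,0.054,0,0,0]]' 
python3 to.py .6817 .054 .1143 8.5
python3 -c "
from h import *
a=snap('top','t4.png');b=snap('side','s4.png')
cv2.imwrite('pics/z4.png',np.hstack([cv2.resize(a[100:300,240:440],(400,400)),cv2.resize(b[140:290,270:420],(400,400))])[:,:,::-1])"
```

```text
time_s: 7.85
tool_pos: [0.6815, 0.0551, 0.1154]
orientation: [-3.142, -0.0, 0.152]
contact_force: [-0.1, -0.3, 1.7]
grip_width: 0.247
finger_force: 49.0
t 7.85 pos [0.68150315 0.05508928 0.11541676] rpy [-180.    -0.     8.7] F [-0.1 -0.3  1.7] gw 0.24726531066448135 49.0029913187027
shift [0.     0.0011 0.0011] turn [-0.  -0.   0.2]
```

View pics/z4.png

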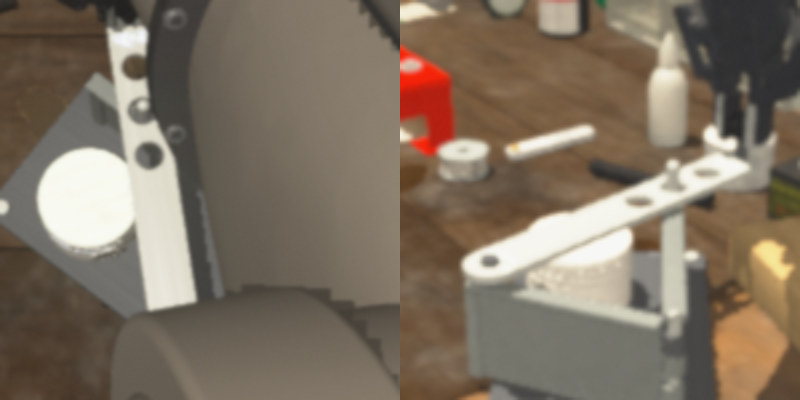

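The peg now stands up through the middle hole (side crop 673,175) and the arm is level. I'll release and retreat straight up.

```bash
python3 -m pendant '[[0,0,0,0,0,0],[0,0,0,0,0,0],[0,0,0,0,0,0],[0,0,0,0,0,0],[0,0,-0.01,0,0,0],[0,0,-0.03,0,0,0],[0,0,-0.06,0,0,0],[0,0,-0.10,0,0,0]]' 0.4
python3 -m pendant '[[-0.0,0,-0.05,0,0,0],[-0.05,-0.02,-0.06,0,0,0],[-0.08,-0.06,-0.06,0,0,0],[-0.08,-0.12,-0.06,0,0,0],[-0.08,-0.18,-0.06,0,0,0],[-0.08,-0.24,-0.06,0,0,0],[-0.08,-0.24,-0.06,0,0,0],[-0.08,-0.24,-0.06,0,0,0]]'
python3 -c "
from h import *
a=snap('top','t5.png');b=snap('side','s5.png')
cv2.imwrite('pics/z5.png',np.hstack([cv2.resize(a[100:320,220:440],(400,400)),cv2.resize(b[140:290,270:420],(400,400))])[:,:,::-1])"
```

```text
time_s: 8.95
tool_pos: [0.6813, 0.0551, 0.2173]
orientation: [-3.141, 0.0, 0.152]
contact_force: [0.3, 0.3, -0.5]
grip_width: 0.596
finger_force: 0.0
time_s: 9.95
tool_pos: [0.5663, 0.2801, 0.2765]
orientation: [3.141, -0.001, 0.152]
contact_force: [-0.2, 0.7, 0.3]
grip_width: 0.603
finger_force: 0.0
```

View pics/z5.png

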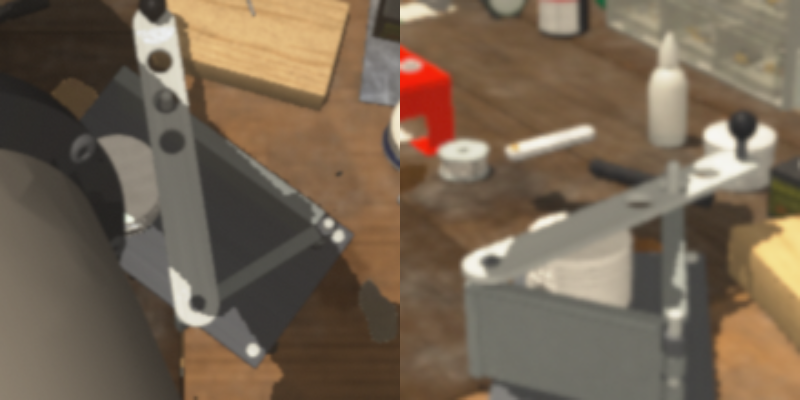

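The peg is through the middle hole (top crop 165,99), the arm is level, and the robot is clear.

```bash
python3 -c "
from cell import env
print(env.sign_off())"
```

```text
the job is handed in; nothing more can be done
None
```

The stay's middle hole is over the peg with the arm lying level and the leaf held part open; the knob is released, the robot is clear, and the job was handed in at about 10 s.

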